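# Start the nut on the ferrule clamp's stud

## Task

On one of the two ferrule clamps the big hex nut still stands high on the end of its stud because the thread has not caught. Take hold of that nut and back it off, anticlockwise seen from above and without lifting it off the stud, until the thread drops in and the nut sits down flat on its washer; then let go of it.

Things in the scene. Friction and masses are not known exactly. Their poses are not given: they have to be found in the camera images.
- nut_mid (a point): Centre, half-way up, of the loose steel hex nut that has not caught: 52 mm across flats, 60 over corners, 32 high, 0.25 kg. z up; x points to a corner, so its pairs of flats face 30, 90 and 150 degrees from x. It stands loose on three thread ends of an upright stud, whose tip is 3 mm above the nut's top at first (18 mm in the end). The other clamp's nut is alike but already down and tight.
- nut_line (a point): Middle of the short black line (9 x 4 mm) marked across the nut's top face at one corner, 24 mm from its axis along the nut's x. Anticlockwise, the thread drops in when it points along the clamp's strap towards the ferrule ring, to within about 12 degrees; it starts 35 to 75 degrees clockwise of that. The nut then falls 15 mm by its own weight if it is free to slide, and once down it turns freely.
- clamp_open_stud (a point): Point on the stud's axis at the top of the 60 mm washer on which the nut comes to sit, 53 mm above the table; the nut's centre is 31 mm above it at first, 16 mm in the end. z up; x points along the clamp's grey strap (36 mm wide, top 3 mm below this point) towards the end over the bright ferrule ring, whose centre is 60 mm from the stud. The clamp is fixed.
Things that resemble listed ones, but are neither listed nor needed, are in the scene too. What is shaped like the part that bears nut_mid but blue or orange is not meant.

How it is judged:
By the outcome, as a careful person would: the job done as asked, in the order asked, and still so for the second after the job is handed in, with the robot touching nothing.
It also fails if it takes over 27 s, if anything falls off the work surface, if the arm or the gripper's body presses on something with over 40 N, if the wrist force passes 120 N, or if a joint passes its speed limit or range.

## Robot

A 6-joint arm with a two-finger parallel gripper is mounted at the origin on the work surface; the furniture and walls round the work are solid. World frame = base frame: x ahead of the robot, y to its left, z up, the work surface at z = 0. Lengths are in m, angles in degrees, forces in N, time in s.
With the tool pointing down it reaches from about 0.3 to 0.875 m from the base axis. Payload 6.4 kg.
Tool frame: the origin (TCP) lies at the very end of the fingers, on their centre line; the grasp point (between the pads) lies r.grip_depth behind it (r.grip_depth is the distance from the TCP to the grasp point, in m); z points along the fingers, y is the line along which they close (so a half turn about z gives the same grasp; the last joint's range is limited). The gripper opens to 88 mm and grips with 3 to 60 N. Pads are 18 mm wide; open, the fingers measure 123 mm over their backs; the gripper's body (75 mm by 187 mm) begins 45 mm behind the grasp point.
Start: joints at [-11.82, 10.359, 92.074, -0, 77.567, -11.82], TCP at [0.575, 0, 0.239] pointing down, gripper open.
Joint ranges: [-171.53, 171.53], [-51.25, 118.39], [17.06, 147.69], [-65.23, 245.23], [0, 150.52], [-178.68, 178.68]. Speed limits (degrees/s): [147.25, 147.25, 172.46, 180, 180, 180].

## Interface

Orientations are given as a 3x3 rotation matrix whose columns are the frame's x, y, z axes.
In Python, from workcell import sensors, camera, order, r gives the robot as it stands. The module is installed in compiled form; this text tells all that it offers.
- The arm moves only by the tool apply_moves, never from a script. Its argument "rows" is one flat list of numbers, 5 for each row, row after row: the shift along the tool's x, y, z in m, then the turn about the tool's z in degrees, then the opening, from 0 (shut) to 1 (fully open). In form: [dx, dy, dz, twist, jaw, dx, dy, dz, twist, jaw, ...]. A call has 1 to 12 rows; each row shifts and turns the commanded pose from where the row before left it, along the tool's axes as they then stand; what a row does not reach is not made up. A row lasts 1/8 s, in which the tool goes at most 62.5 mm and 10.7 degrees, less where a joint would pass 70% of its speed; a pose out of reach is approached as far as the arm can. A call with a gripper value outside its range is refused whole. The fingers move at their own pace and stop on an object; the grip force is fixed at half the most. Time passes only in rows, so rows that do not move let the fingers close. It gives the time, the measured TCP pose, the force, the opening and the grip force at its end, in the units of the state.
- sensors.sense(): the state, without advancing time (a new reading comes with each control period).
- camera(name): name is "scene" or "side" or "wrist"; returns a dict with "img" (400x640x3 uint8, red, green, blue), "intrinsics" (3x3 intrinsics, pixels), "rvec" (rotation vector, rad) and "tvec" (3), from world to camera coordinates, as OpenCV has them. Camera axes: x right, y down, z forward; pixel columns grow to the right and rows downward; lengths in m; the calibration is good to about 2 mm. A picture is of the moment at which its call begins. There is no depth.
- order.sign_off(): hands the job in; it is judged then, once.
The state is a dict: "t": time; "q": joint angles; "qd": joint speeds; "tau": joint torques, N m; "ee_pos": TCP position; "ee_rot": TCP orientation; "ft_force": force on the tool from outside, world axes, zero at the start; "ft_torque": the same for the moment, N m; "opening": finger opening in m; "grip_force": force on a finger pad.
Only numpy, scipy, OpenCV 4.12 (cv2) and the standard library are available. Lean on these libraries where they do the work, as an engineer would, in place of code of your own. Each camera call takes 0.05 s, during which the arm holds its last target. There are 200 camera calls.

## Working session

There is one attempt and no reset: what is moved stays moved. The work goes in short steps, Python scripts to look and compute and a tool call to move; the robot and the scene stay as the last step left them, time stands still between calls to the robot, and variables do not carry over. Pictures are saved under pics/ and viewed, at most 10 in all, crops included, and the job is handed in when it is done.

Besides the shell and the picture viewer there is one more tool, called after ">>>" as name(argument=value, ...), one argument or row to a line, values as JSON. apply_moves: Moves the arm, as the interface text tells. Its arguments: {"type":"object","properties":{"rows":{"type":"array","items":{"type":"number"}}},"required":["rows"]}

```bash
mkdir -p pics; cat > h.py <<'E'
import numpy as np,cv2
from workcell import sensors,camera,order,r
def cam(n,f=None):
    c=camera(n)
    if f: cv2.imwrite('pics/'+f,c['img'][:,:,::-1])
    return c
def ray(c,uv,z):
    R=cv2.Rodrigues(np.array(c['rvec'],float))[0];t=np.array(c['tvec'],float).ravel()
    d=R.T@np.linalg.solve(c['intrinsics'],[uv[0],uv[1],1.]);o=-R.T@t
    return o+d*(z-o[2])/d[2]
def proj(c,p): return cv2.projectPoints(np.array(p,float).reshape(-1,3),np.array(c['rvec'],float),np.array(c['tvec'],float),np.array(c['intrinsics'],float),None)[0].reshape(-1,2)
E
python3 - <<'E'
from h import *
a=cam('scene','scene0.png');b=cam('wrist','wrist0.png')
s=sensors.sense();print(s['t'],s['ee_pos'],s['ee_rot'],s['opening'],r.grip_depth)
E
```

```text
0.1 [5.74537312e-01 1.08044532e-04 2.37927858e-01] [[-3.04776050e-05  9.99998868e-01 -1.50467043e-03]
 [ 9.99999951e-01  3.09478233e-05  3.12483593e-04]
 [ 3.12529806e-04 -1.50466083e-03 -9.99998819e-01]] 0.08809743999804925 0.0187
```

View pics/scene0.png

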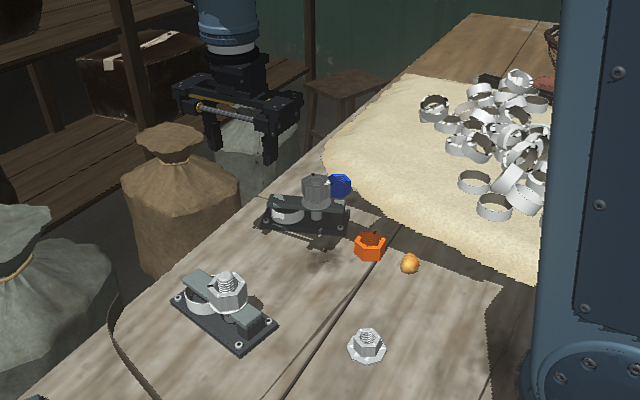

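View pics/wrist0.png

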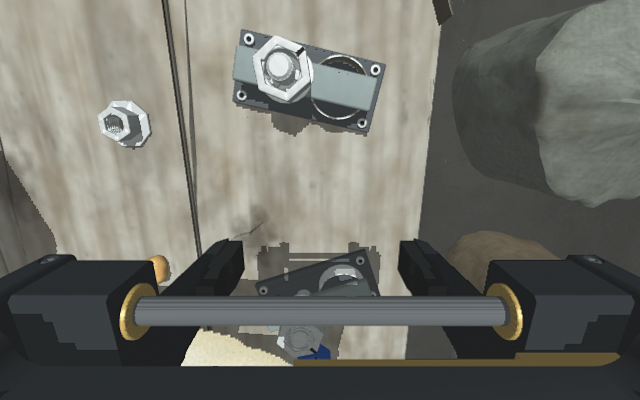

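Two nuts on clamps: scene (228,285), with a long stud showing, and scene (317,190), shaded, with hardly any stud showing. The second looks like the high one. The loose flange nut at (366,345) and the blue and orange ones are not meant. I'll confirm in an enlarged crop.

```bash
python3 - <<'E'
from h import *
a=cv2.imread('pics/scene0.png');b=cv2.imread('pics/wrist0.png');c=cam('side','side0.png')['img'][:,:,::-1]
x=cv2.resize(a[160:260,240:360],(480,400),interpolation=2)
x=np.clip(x*1.6,0,255).astype('uint8')
y=cv2.resize(a[255:335,170:266],(288,240),interpolation=2)
z=np.clip(cv2.resize(b[240:365,230:400],(320,235),interpolation=2)*1.8,0,255).astype('uint8')
o=np.zeros((500,800,3),'uint8');o[:400,:480]=x;o[:240,480:768]=y;o[245:480,480:800]=z
cv2.imwrite('pics/crop0.png',o)
E
```

```text
(no output)
```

View pics/crop0.png

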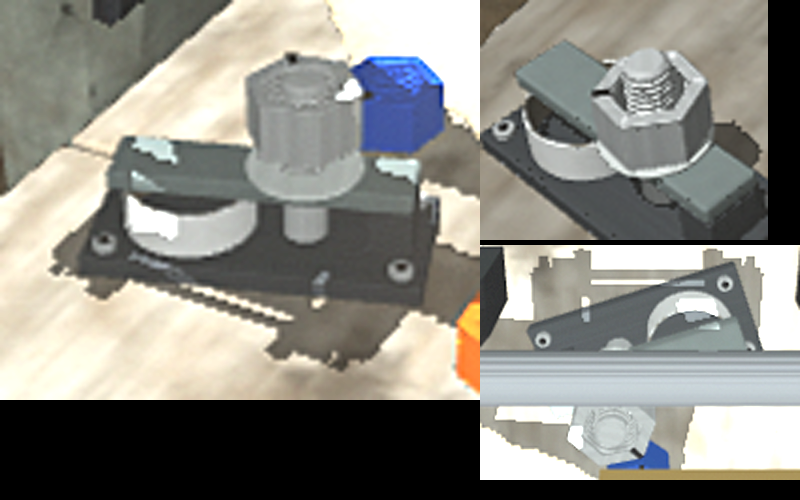

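View pics/side0.png

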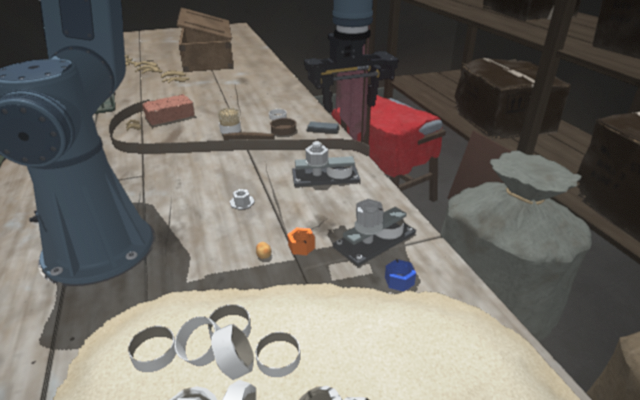

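The nut at scene (316,180) stands high with a short stud, so it is the one meant. The other, at (228,285), sits low with a long stud. The line is at scene (313,174.5) and wrist (313,351).

```bash
python3 - <<'E'
from h import *
a=cam('scene');b=cam('wrist');c=cam('side')
print('nut',ray(a,(316,179.5),.1),ray(b,(301.7,338.4),.1),ray(c,(369,207),.1))
print('line',ray(a,(313,174.5),.1),ray(b,(313.4,350.6),.1))
# strap far end top z=.05 : scene crop corners
for n,p in dict(e1=(108,173),e2=(128,137),m=(253,183)).items(): print(n,ray(a,(240+p[0]/4,160+p[1]/4),.05))
# base plate top edge in wrist crop: (528,328)-(732,264)
w=lambda p:(230+(p[0]-480)*170/320,240+(p[1]-245)*125/235)
p=ray(b,w((528,328)),.01);q=ray(b,w((732,264)),.01);d=q-p;print('plate',p,q,np.degrees(np.arctan2(d[1],d[0])))
p=ray(b,w((543,341)),.012);q=ray(b,w((725,284)),.012);d=q-p;print('screws',p,q,np.degrees(np.arctan2(d[1],d[0])))
p=ray(b,w((690,320)),.047);print('ring',p)
print(sensors.sense()['q'])
R=cv2.Rodrigues(np.array(b['rvec'],float))[0];print('wristcam',-R.T@np.array(b['tvec'],float).ravel(),b['intrinsics'][0][0])
E
```

```text
nut [ 0.55013971 -0.18777527  0.1       ] [ 0.55050452 -0.18313912  0.1       ] [ 0.54616762 -0.1852932   0.1       ]
line [ 0.56459118 -0.20168243  0.1       ] [ 0.5646483  -0.20156202  0.1       ]
e1 [ 0.63278167 -0.1336909   0.05      ]
e2 [ 0.64193548 -0.16613777  0.05      ]
m [ 0.56431475 -0.16000334  0.05      ]
plate [ 0.47542701 -0.16536418  0.01      ] [ 0.63607723 -0.10888787  0.01      ] 19.369041294126717
screws [ 0.48719776 -0.17600088  0.012     ] [ 0.63108084 -0.12495358  0.012     ] 19.533831978335428
ring [ 0.60177209 -0.13491934  0.047     ]
[-1.18214944e+01  1.03747919e+01  9.20930234e+01 -1.34968449e-03
  7.75681774e+01 -1.18197470e+01]
wristcam [0.57387626 0.0748758  0.38386505] 283.89110539555276
```

>>> apply_moves(
  rows=[-0.05,-0.005,0,0,1,-0.05,-0.005,0,0,1,-0.05,-0.005,0,0,1,-0.05,-0.005,0,0,1,-0.05,-0.005,0,0,1,0,0,0,0,1,0,0,0,0,1,0,0,0,0,1],
)

```text
t: 1.3
ee_pos: [0.5502, -0.2486, 0.2387]
ee_rot: [[-0.002, 1.0, -0.0], [1.0, 0.002, 0.0], [0.0, -0.0, -1.0]]
ft_force: [-0.1, -0.6, 0.0]
opening: 0.0881
grip_force: 0.0
```

```bash
python3 - <<'E'
from h import *
b=cam('wrist');s=sensors.sense();print(s['t'],s['ee_pos'],s['q'],s['ft_force'])
i=b['img'][:,:,::-1];np.save('w1.npy',i)
print(proj(b,[[.55,-.185,.1]]))
u,v=proj(b,[[.55,-.185,.1]])[0].astype(int);u0,v0=max(u-100,0),max(v-75,0)
print(u0,v0);cv2.imwrite('pics/w1.png',cv2.resize(np.clip(i[v0:v0+150,u0:u0+200]*1.5,0,255).astype('uint8'),None,fx=4,fy=4,interpolation=2))
E
```

```text
1.35 [ 0.55028681 -0.24856935  0.23875396] [-3.55643653e+01  1.39868390e+01  8.77511325e+01  1.02139358e-02
  7.82711576e+01 -3.56691611e+01] [-0.11068396  0.49085037  0.59282768]
[[321.54106953 129.60872497]]
221 54
```

View pics/w1.png

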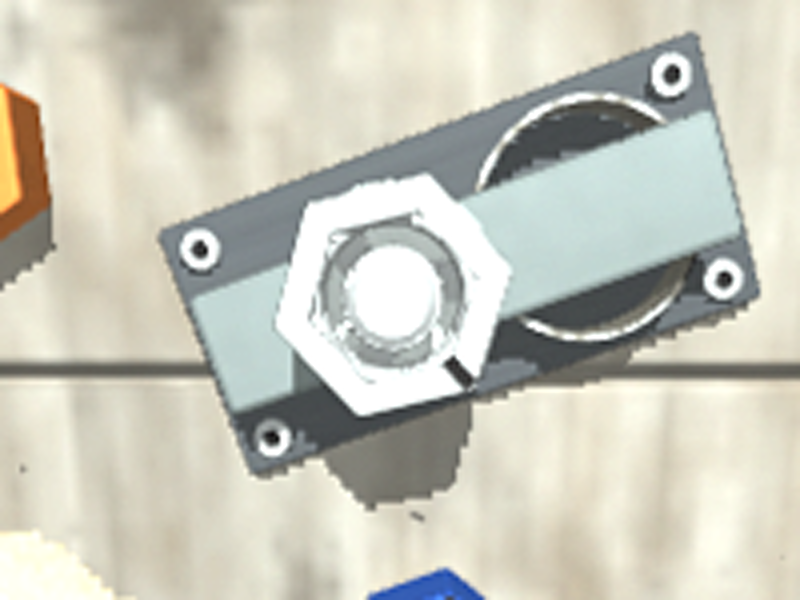

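Clear view from above: nut top centre at crop (394,295), line at (459,372), strap to the upper right.

```bash
python3 - <<'E'
from h import *
b=cam('wrist')
P=lambda p,z:ray(b,((p[0]+.5)/4-.5+221,(p[1]+.5)/4-.5+54),z)
ang=lambda d:np.degrees(np.arctan2(d[1],d[0]))
C=[P(p,.1) for p in [(310,202),(427,175),(511,268),(470,385),(365,415),(277,322)]]
c=np.mean(C,0);print('c',c,P((394,295),.1),'stud',P((393,293),.103))
for q in C: print(np.linalg.norm(q-c),ang(q-c)%60)
L=P((459,372),.1);print('line',np.linalg.norm(L-c),ang(L-c))
for p,q in [((460,200),(710,112)),((510,318),(742,235)),((195,297),(710,112)),((237,410),(742,235))]: print('strap',ang(P(q,.05)-P(p,.05)))
a,bb=(P((195,297),.05)+P((237,410),.05))/2,(P((710,112),.05)+P((742,235),.05))/2
print('axis',a,bb,ang(bb-a)); u=(bb-a)/np.linalg.norm(bb-a);print('perp off',np.cross(u,c-a)[2])
S=[P(p,.012) for p in [(200,250),(671,75),(723,279),(272,438)]];print('screws',ang(S[1]-S[0]),ang(S[2]-S[3]))
E
```

```text
c [ 0.54756824 -0.18325978  0.1       ] [ 0.54772042 -0.18292508  0.1       ] stud [ 0.54749638 -0.18236605  0.103     ]
0.029241927508556004 12.467002063483363
0.028739005344623685 14.046767522067924
0.02906877035189772 13.272522444567016
0.028431796926507807 11.88735265357112
0.029481331611208906 16.128496809767313
0.029009357437484642 12.11596428330131
line 0.024220267685578695 -48.005031753418606
strap 18.602652346112567
strap 19.474557722607777
strap 18.964782413640112
strap 18.893981991341832
axis [ 0.49612899 -0.20120591  0.05      ] [ 0.63930739 -0.15210322  0.05      ] 18.92928285444388
perp off 0.00028865320483500295
screws 19.358722933391654 19.37146352712213
```

>>> apply_moves(
  rows=[0.035,-0.0025,0,0,1,0.03,0,0.02,0,1,0,0,0.03,8.5,1,0,0,0.03,8.5,1,0,0,0.03,0,1,0,0,0,0,1,0,0,0,0,1,0,0,0,0,1],
)

```text
t: 2.4
ee_pos: [0.5486, -0.1854, 0.1305]
ee_rot: [[0.292, 0.956, 0.003], [0.956, -0.292, -0.001], [-0.001, 0.003, -1.0]]
ft_force: [-0.2, 0.1, 0.0]
opening: 0.0881
grip_force: 0.0
```

```bash
python3 - <<'E'
from h import *
b=cam('wrist','w2.png');s=sensors.sense();print(s['t'],s['ee_pos'],s['ee_rot'],s['q'],proj(b,[[.5477,-.1835,.1]]))
E
```

```text
2.45 [ 0.54842885 -0.18537889  0.13033762] [[ 2.92143516e-01  9.56371720e-01  2.30184238e-03]
 [ 9.56374301e-01 -2.92141095e-01 -1.33315595e-03]
 [-6.02529899e-04  2.59089577e-03 -9.99996462e-01]] [-3.04175093e+01  1.75424766e+01  9.67260012e+01  9.91555999e-04
  6.55791160e+01 -1.34316307e+01] [[319.8554004  231.50738538]]
```

View pics/w2.png

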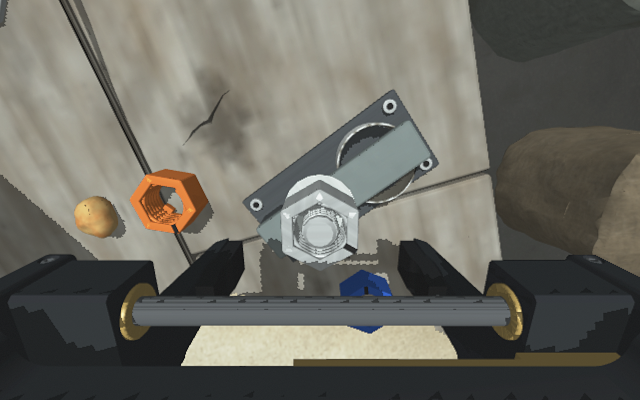

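The nut is centred between the fingers at (320,231), as projected, and its flats line up with the pads. Going down and closing.

>>> apply_moves(
  rows=[0.0015,-0.001,0.02,0,1,0,0,0.02,0,1,0,0,0.02,0,1,0,0,0.003,0,1,0,0,0,0,1,0,0,0,0,0.62,0,0,0,0,0.62,0,0,0,0,0.62],
)

```text
t: 3.45
ee_pos: [0.5472, -0.1834, 0.0662]
ee_rot: [[0.292, 0.956, 0.001], [0.956, -0.292, -0.0], [-0.0, 0.001, -1.0]]
ft_force: [0.3, -0.4, -0.3]
opening: 0.0603
grip_force: 0.0
```

>>> apply_moves(
  rows=[0,0,0,0,0.4,0,0,0,0,0.4,0,0,0,0,0.4,0,0,0,0,0.4],
)

```text
t: 3.95
ee_pos: [0.5472, -0.1834, 0.066]
ee_rot: [[0.292, 0.956, 0.0], [0.956, -0.292, -0.0], [-0.0, 0.0, -1.0]]
ft_force: [0.5, 0.4, 2.3]
opening: 0.0515
grip_force: 30.0
```

>>> apply_moves(
  rows=[0,0,0,-8,0.4,0,0,0,-8,0.4,0,0,0,-8,0.4,0,0,0,-8,0.4,0,0,0,-8,0.4,0,0,0,0,0.4],
)

```text
t: 4.7
ee_pos: [0.547, -0.1833, 0.0657]
ee_rot: [[-0.39, 0.921, -0.0], [0.921, 0.39, -0.0], [-0.0, -0.0, -1.0]]
ft_force: [-0.6, -0.3, 1.2]
opening: 0.0519
grip_force: 30.0
```

>>> apply_moves(
  rows=[0,0,0,-8,0.4,0,0,0,-8,0.4,0,0,0,-6,0.4,0,0,0,-4,0.4,0,0,0,0,0.4,0,0,0,0,0.4,0,0,0,0,0.4],
)

```text
t: 5.58
ee_pos: [0.5467, -0.1831, 0.0655]
ee_rot: [[-0.754, 0.657, -0.001], [0.657, 0.754, 0.0], [0.001, -0.0, -1.0]]
ft_force: [1.6, 0.4, -2.9]
opening: 0.0518
grip_force: 30.0
```

```bash
python3 - <<'E'
from h import *
b=cam('wrist');s=sensors.sense();print(s['t'],s['ee_pos'],s['q'],s['ft_force'],s['ft_torque'])
R=s['ee_rot'];print('tool y ang',np.degrees(np.arctan2(R[1][1],R[0][1])))
cv2.imwrite('pics/w3.png',np.clip(cv2.resize(b['img'][100:340,160:480,::-1],(800,600),interpolation=2)*1.5,0,255))
E
```

```text
5.625 [ 0.54678712 -0.18305817  0.06553092] [-3.02997881e+01  2.27632416e+01  9.85535229e+01  3.33756105e-03
  5.87198072e+01 -7.92434362e+01] [-0.75624627  0.03763412 -2.23187138] [ 0.01592792 -0.03006739 -0.03701073]
tool y ang 48.94191556915368[ WARN:0@0.989] global loadsave.cpp:1063 imwrite_ Unsupported depth image for selected encoder is fallbacked to CV_8U.
```

View pics/w3.png

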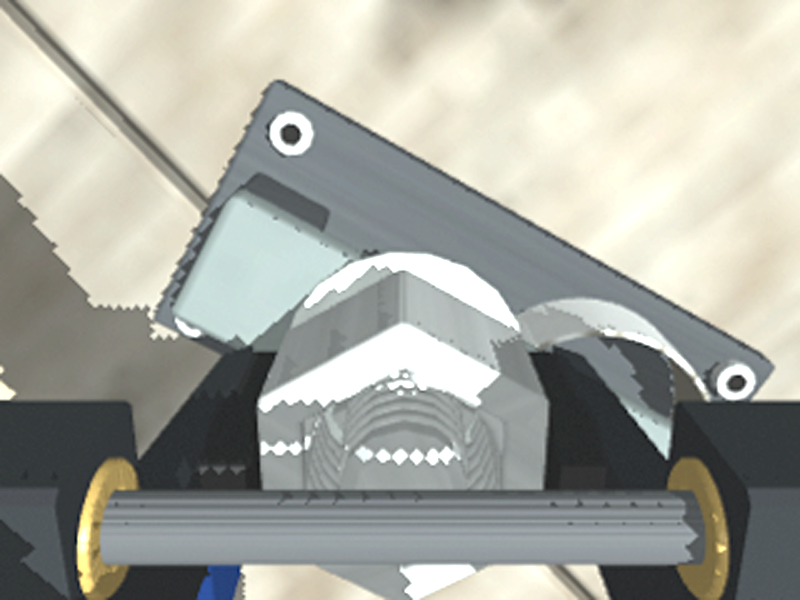

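The nut is held squarely by its flats and its x axis is at about 19°, along the strap. Letting go.

>>> apply_moves(
  rows=[0,0,0,0,1,0,0,0,0,1,0,0,0,0,1,0,0,0,0,1,0,0,0,0,1,0,0,0,0,1],
)

```text
t: 6.38
ee_pos: [0.547, -0.1832, 0.0657]
ee_rot: [[-0.755, 0.656, 0.0], [0.656, 0.755, 0.0], [-0.0, 0.0, -1.0]]
ft_force: [-0.3, 0.5, 0.2]
opening: 0.0883
grip_force: 0.0
```

```bash
python3 - <<'E'
from h import *
b=cam('wrist');a=cam('scene');s=sensors.sense();print(s['t'],s['ee_pos'],s['opening'],s['ft_force'])
o=np.hstack([cv2.resize(b['img'][100:340,160:480,::-1],(440,330)),cv2.resize(a['img'][140:260,240:360,::-1],(330,330))])
cv2.imwrite('pics/w4.png',np.clip(o*1.5,0,255).astype('uint8'))
E
```

```text
6.475 [ 0.54696184 -0.18322682  0.06567402] 0.08843280600515203 [-0.28940601 -0.09340933  0.38150553]
```

View pics/w4.png

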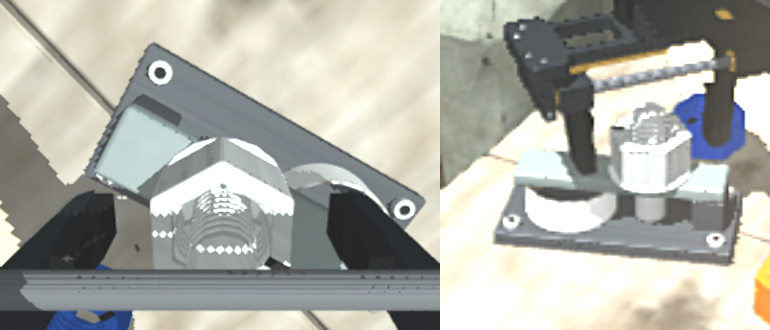

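The stud now stands well proud of the nut, so it appears to have dropped. I'll retract straight up and check that it sits flat.

>>> apply_moves(
  rows=[0,0,-0.02,0,1,0,0,-0.04,0,1,0,0,-0.05,0,1,0,0,-0.05,0,1,0,0,0,0,1,0,0,0,0,1,0,0,0,0,1],
)

```text
t: 7.35
ee_pos: [0.5461, -0.1827, 0.2242]
ee_rot: [[-0.755, 0.656, -0.002], [0.656, 0.755, 0.001], [0.003, -0.001, -1.0]]
ft_force: [0.2, 0.0, -0.2]
opening: 0.0881
grip_force: 0.0
```

```bash
python3 - <<'E'
from h import *
b=cam('wrist');a=cam('scene');s=sensors.sense();print(s['t'],s['ee_pos'],s['opening'],s['ft_force'])
o=np.hstack([cv2.resize(b['img'][150:330,200:440,::-1],(440,330)),cv2.resize(a['img'][150:250,250:350,::-1],(330,330))])
cv2.imwrite('pics/w5.png',np.clip(o*1.5,0,255).astype('uint8'))
E
```

```text
7.45 [ 0.54624142 -0.18285794  0.22419804] 0.08800744654538661 [-0.64330337 -0.02286886 -0.47438329]
```

View pics/w5.png

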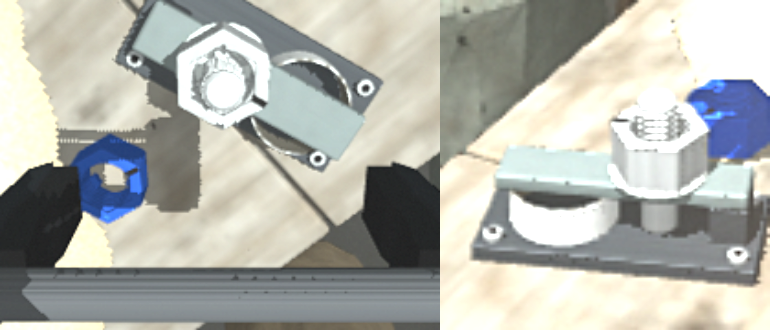

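The nut sits flat on its washer with the stud well proud of it. Its line points along the strap to the ring, and the gripper is clear.

```bash
python3 -c "
from workcell import order;print(order.sign_off())"
```

```text
the job is handed in; nothing more can be done
None
```

The loose nut was backed off about 66° anticlockwise until it dropped flat onto its washer, then released with the gripper clear; the job was handed in at about 7.5 s.

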